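# Release a child-locked tilt-out bin in a genkan closet

## Task

The pale oak tilt-out bin under the lacquered shelf is shut, held by two rocker child locks and one round release button along the shelf's front edge. With your fingertips, first tip both child locks fully off by pressing down the raised end of each (the end away from the shelf's front edge), and only then press the round button fully down so that the bin swings out by itself to its stop. Lift or carry nothing, do not press the spray bottle's nozzle, and leave the things on the shelf where they are and the dustpan and broom in the bin.

Things in the scene. Friction and masses are not known exactly. Their poses are not given: they have to be found in the camera images.
- closet: Low closet 290 mm deep (x), 520 mm wide (y), its dark red lacquered shelf board being its top, 240 mm above the work surface; origin on the work surface under its middle. Its front (-x, where the bin is) faces the robot, turned by the closet's yaw.
- bin_rim (a point): Middle of the top front edge of the bin's oak front panel (424 mm wide, 187 mm tall, hinged at its foot 30 mm above the work surface). Shut, it lies just under the shelf's front edge; it swings out towards the robot, its rim ending about 90 mm in front of the closet.
- bin (a joint): Tilt of the bin: 0 shut, 0.50 fully out on its stop. Springs swing it out in about 2 s and keep it there once both locks are off and the button is pressed.
- lock_a_unit: Steel plate 100 (x) by 48 mm (y) flat on the shelf's front edge; origin: centre of its underside, on the shelf; x points to the closet's back. Child lock: aluminium rocker paddle 76 mm long (along x), 30 wide, 7 thick, ribbed ends, on a cross pin 14 mm above the origin. Locked, its far (+x) end stands up, end top 23 mm above the shelf. The three units stand in any order.
- lock_a (a joint): Rocker angle of lock_a: 0 locked (as it starts), 0.30 off, against its stop; a stiff pin keeps it where it is left. Pressing the far end down to the stop turns it off, with about 5 N at the ribs.
- lock_a_far (a point): Place to press lock_a off: on the ribs of the paddle's far end, 26 mm from its pin. It moves with the paddle: about 21 mm above the shelf when locked, 13 mm when off.
- lock_b_unit: Steel plate 100 (x) by 48 mm (y) flat on the shelf's front edge; origin: centre of its underside, on the shelf; x points to the closet's back. Child lock: aluminium rocker paddle 76 mm long (along x), 30 wide, 7 thick, ribbed ends, on a cross pin 14 mm above the origin. Locked, its far (+x) end stands up, end top 23 mm above the shelf. The three units stand in any order.
- lock_b (a joint): Rocker angle of lock_b: 0 locked (as it starts), 0.30 off, against its stop; a stiff pin keeps it where it is left. Pressing the far end down to the stop turns it off, with about 5 N at the ribs.
- lock_b_far (a point): Place to press lock_b off: on the ribs of the paddle's far end, 26 mm from its pin. It moves with the paddle: about 21 mm above the shelf when locked, 13 mm when off.
- release_unit: Steel plate 100 (x) by 48 mm (y) flat on the shelf's front edge; origin: centre of its underside, on the shelf; x points to the closet's back. It carries the release: a round aluminium button 32 mm across in a low steel collar at the plate's centre, its top 20 mm above the origin.
- release (a joint): How far the release button is pressed: 0 up, 0.008 (8 mm) fully down; a spring of about 2 N rising to 5.4 N returns it. Its catch lets go of the bin from about 6 mm.
- bottle: Amber glass spray bottle 64 mm across, 176 mm tall with its white press nozzle, standing towards the back of the shelf; origin at the centre of its foot.
- nozzle (a joint): How far the spray bottle's press nozzle is pushed down: 0 up, 0.006 down.
- scraper: Small steel scraper with a wooden handle, 118 mm long along its x, 50 mm wide, 16 mm tall, lying on the shelf between two latch units; origin underneath its middle.
- tin: Flat metal polish tin, 63 mm across, 24 mm tall, on the shelf between two latch units; origin at the centre of its underside.
- brush: Wooden shoe brush 140 mm long (y), 46 mm wide, 43 mm tall, at the back of the shelf; origin at the centre of its underside.
- dish: Small white ceramic bowl, 72 mm across, 24 mm tall, at the back of the shelf; origin at the centre of its underside.
- shoehorn: Steel shoehorn 172 mm long (y), 26 mm wide, 5 mm thick, lying on the shelf behind the latch units; origin underneath its middle.
- dustpan: Green plastic dustpan, 250 mm long, 105 mm wide, lying in the bin, hidden while the bin is shut; origin underneath it.
- broom: Short green hand broom, 270 mm long, lying in the bin beside the dustpan; origin underneath it.
Not all that is in view belongs to the job. There is more than one size of the bottle; the job needs the smallest.

How it is judged (in metres and radians):
On the way, in this order (a step that is already met when the one before it is completed fails the run):
1. both child locks are tipped off (value of joint each of lock_a, lock_b above 0.24 rad), for 0.1 s.
2. the release button is pressed down by the fingers with both locks off (all of step 1 and value of joint release above 0.0055 m and contact force between the fingers and release_unit above 0.5 N), for 0.05 s.
3. the bin has swung out to its stop (value of joint bin above 0.46 rad), for 0.2 s.
At the end, for the whole second after the job is handed in: The bin is out on its stop (tilt over 0.46 of 0.50) and still, both locks are off (over 0.24 of 0.30), the release button is up again, the bottle stands upright with its nozzle up, the six things on the shelf lie within 20 mm of where they were, and the dustpan and broom are in the bin (all of step 1 and value of joint bin above 0.46 rad and velocity of joint bin below 0.05 rad/s and value of joint each of release, nozzle below 0.003 m and angle between bottle's own z axis and vertical below 0.15 rad and distance of each of bottle, scraper, tin, brush, dish, shoehorn from where it was at the start of the episode below 0.02 m and z of each of dustpan, broom in the frame of bin_rim below -0.06 m and x of each of dustpan, broom in the frame of bin_rim above 0 m); the robot touches nothing.
It fails at once if the release button is pressed (over 4 mm) while a child lock is still on (value of joint release above 0.004 m and value of joint any of lock_a, lock_b below 0.15 rad).
It fails at once if the spray nozzle is pressed (value of joint nozzle above 0.004 m).
It fails at once if a thing on the shelf is shifted by more than 20 mm, lifted or tipped over (distance of any of bottle, scraper, tin, brush, dish, shoehorn from where it was at the start of the episode above 0.02 m or angle between bottle's own z axis and vertical above 0.35 rad).
It fails at once if the dustpan or the broom is taken from the bin (z of any of dustpan, broom in the frame of bin_rim above -0.05 m).
It also fails if it takes over 45 s, if anything falls off the work surface, if the arm or the gripper's body presses on something with over 40 N, if the wrist force passes 120 N, or if a joint passes its speed limit or range.

## Robot

A 6-joint arm with a two-finger parallel gripper is mounted at the origin on the work surface. World frame = base frame: x ahead of the robot, y to its left, z up, the work surface at z = 0. Lengths are in m, angles in degrees, forces in N, time in s.
With the tool pointing down it reaches from about 0.25 to 0.8 m from the base axis. Payload 3.9 kg.
Tool frame: the origin (TCP) lies between the finger pads; the fingertips stand 14 mm ahead of it and the grasp point (between the pads) lies 5 mm behind it; z points along the fingers, y is the line along which they close (so a half turn about z gives the same grasp; the last joint's range is limited). The gripper opens to 85 mm and grips with 20 to 120 N. Pads are 22 mm wide; open, the fingers measure 114 mm over their backs; the gripper's body (76 mm by 85 mm) begins 54 mm behind the grasp point. The pads swing forward as they close: fully open they stand 13 mm farther back than shut.
Start: joints at [73.682, 14.897, -7.913, 67.191, 0, 90], TCP at [0.148, 0.504, 0.245] pointing down, gripper open.
Joint ranges: [-159.42, 159.42], [-47.68, 98.78], [-73.54, 78.23], [-108.79, 121.32], [-90, 84.71], [-180, 180]. Speed limits (degrees/s): [147.25, 147.25, 180, 180, 180, 180].

## Interface

Orientations are given as a 3x3 rotation matrix whose columns are the frame's x, y, z axes.
In Python, from plant import arm gives the robot as it stands.
- The arm moves only by the tool jog_arm, never from a script. Its argument "commands" is a list that holds one entry, the list of rows, each a list of 7 numbers: the shift along the tool's x, y, z in cm, then the turn, a rotation vector about the tool's x, y, z in degrees, then the opening, from 0 (shut) to 1 (fully open). A call has 1 to 20 rows; each row is the pose to reach, as a shift and turn from the pose commanded when the call began, along the tool's axes at that moment; what a row does not reach only later rows make up. A row lasts 1/10 s, in which the tool goes at most 50 mm and 8.59 degrees, less where a joint would pass 70% of its speed; a pose out of reach is approached as far as the arm can. A call with a gripper value outside its range is refused whole. The fingers move at their own pace and stop on an object; the grip force is fixed at half the most. Time passes only in rows, so rows that repeat a pose let the fingers close. It gives the time, the measured TCP pose, the force, the opening and the grip force at its end, in the units of the state.
- arm.observe(): the state, without advancing time (a new reading comes with each control period).
- arm.capture(name): name is "scene" or "top"; returns the picture (420x560x3 uint8, red, green, blue); there is no depth.
- arm.camera_model(name): a dict with "fov_y" (degrees; the focal length in pixels is half the picture's height over the tangent of half this angle, whatever the lens; pixels are square), "cx", "cy" (the principal point, pixels), "R" (3x3) and "t" (3): a world point X has camera coordinates R X + t. Camera axes: x right, y down, z forward; pixel columns grow to the right and rows downward; lengths in m; the calibration is good to about 2 mm. A picture is of the moment at which its call begins. camera_model takes no time and is no camera call.
- arm.sign_off(): hands the job in; it is judged then, once.
The state is a dict: "t": time; "joints": joint angles; "dq": joint speeds; "tau": joint torques, N m; "tool_pos": TCP position; "orientation": TCP orientation; "force": force on the tool from outside, world axes, zero at the start; "torque": the same for the moment, N m; "grip_width": opening from 0.0 (shut) to 1.0 (fully open); "grip_force": force on a finger pad.
Only numpy, scipy, OpenCV 4.12 (cv2) and the standard library are available. Lean on these libraries where they do the work, as an engineer would, in place of code of your own. Each camera call takes 0.05 s, during which the arm holds its last target. There are 200 camera calls.

## Working session

There is one attempt and no reset: what is moved stays moved. The work goes in short steps, Python scripts to look and compute and a tool call to move; the robot and the scene stay as the last step left them, time stands still between calls to the robot, and variables do not carry over. Pictures are saved under pics/ and viewed, at most 10 in all, crops included, and the job is handed in when it is done.

Besides the shell and the picture viewer there is one more tool, called after ">>>" as name([rows], argument=value, ...), one row to a line, values as JSON. jog_arm: Moves the arm, as the interface text tells. Its arguments: {"type":"object","properties":{"commands":{"type":"array"}},"required":["commands"]}

```bash
mkdir -p pics; ls; python3 - <<'E'
from plant import arm
import cv2
for n in("scene","top"):
    im=arm.capture(n); cv2.imwrite(f"pics/{n}0.png",im[:,:,::-1]); m=arm.camera_model(n); print(n,m)
print(arm.observe())
E
```

```text
pics
scene {'fov_y': 44.557689910091824, 'cx': 264.5934756207222, 'cy': 205.87657572264035, 'R': array([[-0.02738982,  0.99960989,  0.00546574],
       [ 0.94521242,  0.02767789, -0.32528053],
       [-0.32530491, -0.00374308, -0.94560177]]), 't': array([-0.00321058, -0.54296039,  1.47259227])}
top {'fov_y': 43.761028112779975, 'cx': 281.64057622951225, 'cy': 206.11524014319033, 'R': array([[ 0.02678797, -0.99952878,  0.01498742],
       [-0.9901514 , -0.02859165, -0.13705007],
       [ 0.13741401, -0.01116852, -0.99045073]]), 't': array([-0.02422497,  0.67540134,  1.16548004])}
{'t': 0.1, 'joints': array([ 7.36834387e+01,  1.49307756e+01, -7.97829691e+00,  6.71927404e+01,
        9.72361221e-04,  9.00022109e+01]), 'dq': array([ 0.01329253, -0.07012184,  0.13963176, -0.06351851, -0.01665112,
        0.04658261]), 'tau': array([ 6.37806188e-04, -4.06508625e+01,  2.54527313e+01,  1.00963708e-02,
        1.41434139e-04,  7.82304621e-07]), 'tool_pos': array([0.14732023, 0.50327437, 0.24455954]), 'orientation': array([[-9.59713275e-01,  2.80980717e-01, -5.15516604e-04],
       [ 2.80981189e-01,  9.59711769e-01, -1.70063287e-03],
       [ 1.69023102e-05, -1.77697041e-03, -9.99998421e-01]]), 'force': array([ 0.49662882,  0.23371122, -0.17380578]), 'torque': array([ 0.02176051, -0.00845357, -0.02722136]), 'grip_force': 0.0, 'grip_width': 0.9984003349314023}
```

View pics/scene0.png

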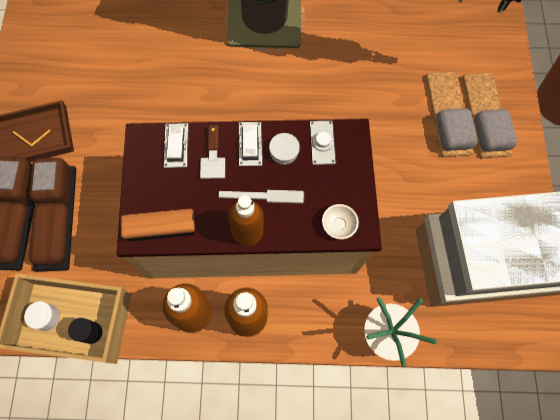

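View pics/top0.png

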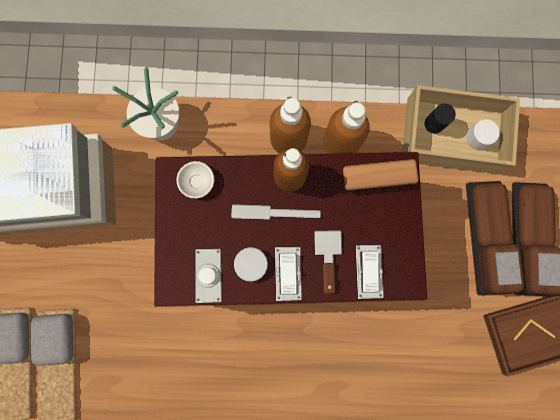

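The top view shows the release plate at about (208,275) and the locks at about (288,274) and (369,271). The tin is at (250,264), the scraper at (328,262), and the smallest bottle stands on the shelf at (291,170). Next I'll measure the plates in both views.

```bash
cat > h.py <<'E'
import numpy as np, cv2
def ray(m,u,v,H=420):
    f=H/2/np.tan(np.radians(m["fov_y"]/2)); R,t=m["R"],m["t"]
    return -R.T@t, R.T@np.array([(u-m["cx"])/f,(v-m["cy"])/f,1])
def onz(m,u,v,z):
    c,d=ray(m,u,v); return c+d*(z-c[2])/d[2]
def two(m1,p1,m2,p2):
    c1,d1=ray(m1,*p1); c2,d2=ray(m2,*p2)
    s=np.linalg.lstsq(np.c_[d1,-d2],c2-c1,rcond=None)[0]
    a,b=c1+s[0]*d1,c2+s[1]*d2; return (a+b)/2,np.linalg.norm(a-b)
E
python3 - <<'E'
from plant import arm; from h import *
np.set_printoptions(precision=4,suppress=True)
P={}
for n,box in(("top",(185,240,395,306)),("scene",(155,118,345,170))):
    m=arm.camera_model(n); im=cv2.imread(f"pics/{n}0.png"); x0,y0,x1,y1=box
    hsv=cv2.cvtColor(im,cv2.COLOR_BGR2HSV)
    k=((hsv[...,1]<60)&(hsv[...,2]>90)).astype(np.uint8); M=np.zeros_like(k); M[y0:y1,x0:x1]=k[y0:y1,x0:x1]
    M=cv2.morphologyEx(M,cv2.MORPH_CLOSE,np.ones((3,3)))
    for c in cv2.findContours(M,cv2.RETR_EXTERNAL,cv2.CHAIN_APPROX_NONE)[0]:
        if cv2.contourArea(c)<400: continue
        r=cv2.minAreaRect(c); q=np.array([onz(m,u,v,.243) for u,v in cv2.boxPoints(r)])
        e=np.linalg.norm(np.diff(q,axis=0),axis=1)[:2]; ctr=q.mean(0); i=e.argmax(); d=q[i+1]-q[i]
        d=d*np.sign(d[0]); print(n,r[0],"ctr",ctr,"size",e,"yaw",np.degrees(np.arctan2(d[1],d[0])))
    # red shelf
    red=((hsv[...,2]<75)&((hsv[...,0]>165)|(hsv[...,0]<8))).astype(np.uint8)
    red=cv2.morphologyEx(red,cv2.MORPH_OPEN,np.ones((5,5)))
    crop=im[box[1]-10:box[3]+10,box[0]-10:box[2]+10]
    P[n]=cv2.resize(crop,(780,int(780*crop.shape[0]/crop.shape[1])),interpolation=cv2.INTER_CUBIC)
cv2.imwrite("pics/crop.png",np.vstack([P["top"],P["scene"]]))
E
```

```text
top (208.0, 275.5) ctr [0.5118 0.1331 0.243 ] size [0.0496 0.0999] yaw 2.444386972114242
top (288.0, 273.5) ctr [ 0.5197 -0.0188  0.243 ] size [0.0499 0.1002] yaw 1.2442533480951448
top (250.5, 264.0) ctr [0.5355 0.0532 0.243 ] size [0.0632 0.0645] yaw 1.755006034757173
top (369.13238525390625, 271.2794189453125) ctr [ 0.5281 -0.1737  0.243 ] size [0.0499 0.1019] yaw 2.7797734701821857
top (327.5, 251.0) ctr [ 0.5643 -0.0935  0.243 ] size [0.052  0.0421] yaw -88.40219145569607
scene (284.0000305175781, 147.5) ctr [0.527  0.0569 0.243 ] size [0.0679 0.0669] yaw -40.57849055157346
scene (175.5, 145.0) ctr [ 0.5276 -0.17    0.243 ] size [0.0488 0.1016] yaw 4.386459282480752
scene (250.5, 143.5) ctr [ 0.5195 -0.0134  0.243 ] size [0.0489 0.0994] yaw 1.663840117728235
scene (322.32525634765625, 142.1166534423828) ctr [0.5117 0.1371 0.243 ] size [0.0492 0.1011] yaw 2.1947556367630305
```

View pics/crop.png

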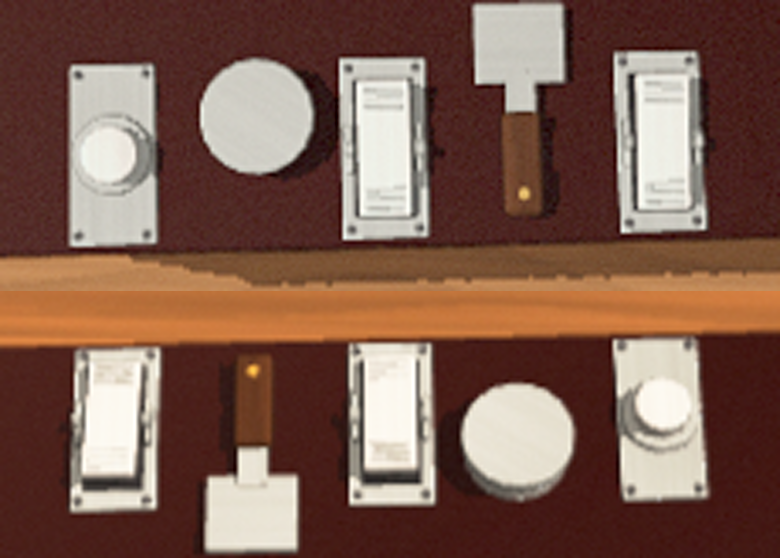

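The crop shows the round button at left and the two locks. The plates measure 100 x 50 mm, and the two views agree to about 4 mm. That puts the release near (0.512, 0.135), lock 1 near (0.520, -0.016) and lock 2 near (0.528, -0.172), with a yaw of about 3°. I'll rise, then hover over lock 1's far end with the gripper shut.

>>> jog_arm([
  [[0, 0, -5, 0, 0, 0, 0], [0, 0, -10, 0, 0, 0, 0], [0, 0, -10, 0, 0, 0, 0], [-53.1, -38.5, -10, 0, 0, -19.3, 0], [-53.1, -38.5, -10, 0, 0, -19.3, 0], [-53.1, -38.5, -10, 0, 0, -19.3, 0], [-53.1, -38.5, -10, 0, 0, -19.3, 0], [-53.1, -38.5, -10, 0, 0, -19.3, 0], [-53.1, -38.5, -10, 0, 0, -19.3, 0], [-53.1, -38.5, -10, 0, 0, -19.3, 0], [-53.1, -38.5, -10, 0, 0, -19.3, 0], [-53.1, -38.5, -10, 0, 0, -19.3, 0], [-53.1, -38.5, -10, 0, 0, -19.3, 0], [-53.1, -38.5, -10, 0, 0, -19.3, 0], [-53.1, -38.5, -10, 0, 0, -19.3, 0], [-53.1, -38.5, -10, 0, 0, -19.3, 0], [-53.1, -38.5, -10, 0, 0, -19.3, 0], [-53.1, -38.5, -10, 0, 0, -19.3, 0], [-53.1, -38.5, -10, 0, 0, -19.3, 0], [-53.1, -38.5, -10, 0, 0, -19.3, 0]],
])

```text
t: 2.1
tool_pos: [0.5479, -0.0134, 0.3455]
orientation: [[-0.999, -0.054, -0.001], [-0.054, 0.999, 0.0], [0.001, 0.001, -1.0]]
force: [0.2, 1.0, -0.1]
grip_width: -0.004
grip_force: 0.0
```

>>> jog_arm([
  [[0, 0, 3, 0, 0, 0, 0], [0, 0, 5, 0, 0, 0, 0], [0, 0, 6.2, 0, 0, 0, 0], [0, 0, 6.2, 0, 0, 0, 0], [0, 0, 6.2, 0, 0, 0, 0], [0, 0, 6.5, 0, 0, 0, 0], [0, 0, 6.8, 0, 0, 0, 0], [0, 0, 7.1, 0, 0, 0, 0], [0, 0, 7.3, 0, 0, 0, 0], [0, 0, 7.5, 0, 0, 0, 0], [0, 0, 7.6, 0, 0, 0, 0], [0, 0, 7.6, 0, 0, 0, 0]],
])

```text
t: 3.3
tool_pos: [0.5505, -0.0148, 0.2701]
orientation: [[-0.999, -0.052, 0.004], [-0.052, 0.999, 0.0], [-0.004, 0.0, -1.0]]
force: [3.9, 0.3, 5.2]
grip_width: -0.005
grip_force: 2.4
```

>>> jog_arm([
  [[0, 0, 0.2, 0, 0, 0, 0], [0, 0, 0.3, 0, 0, 0, 0], [0, 0, 0.4, 0, 0, 0, 0], [0, 0, 0.4, 0, 0, 0, 0]],
])

```text
t: 3.7
tool_pos: [0.5506, -0.0148, 0.2676]
orientation: [[-0.999, -0.052, 0.005], [-0.052, 0.999, 0.0], [-0.005, -0.0, -1.0]]
force: [2.6, 0.2, 11.0]
grip_width: 0.002
grip_force: 5.8
```

```bash
python3 - <<'E'
from plant import arm
s=arm.observe();print(s["t"],s["tool_pos"],s["force"])
E
```

```text
3.7 [ 0.55057974 -0.01478297  0.26755179] [ 2.61077795  0.23947381 11.03690305]
```

>>> jog_arm([
  [[0, 0, 0.2, 0, 0, 0, 0], [0, 0, 0.4, 0, 0, 0, 0], [0, 0, 0.4, 0, 0, 0, 0]],
])

```text
t: 4.0
tool_pos: [0.5507, -0.0148, 0.2671]
orientation: [[-0.999, -0.052, 0.009], [-0.052, 0.999, -0.0], [-0.009, -0.0, -1.0]]
force: [-2.4, 1.4, 26.9]
grip_width: 0.003
grip_force: 13.7
```

Force climbs 16 N over 0.5 mm at the predicted height, so lock 1 is on its stop. On to lock 2.

>>> jog_arm([
  [[0, 0, -5, 0, 0, 0, 0], [0, 0, -6, 0, 0, 0, 0], [0, -5, -6, 0, 0, 0, 0], [0, -10, -6, 0, 0, 0, 0], [0, -15, -6, 0, 0, 0, 0], [0, -15.6, -6, 0, 0, 0, 0], [0, -15.6, -6, 0, 0, 0, 0], [0, -15.6, -4, 0, 0, 0, 0], [0, -15.6, -2.2, 0, 0, 0, 0], [0, -15.6, -2.2, 0, 0, 0, 0], [0, -15.6, -1.8, 0, 0, 0, 0], [0, -15.6, -1.4, 0, 0, 0, 0], [0, -15.6, -1.1, 0, 0, 0, 0], [0, -15.6, -0.8, 0, 0, 0, 0], [0, -15.6, -0.6, 0, 0, 0, 0], [0, -15.6, -0.4, 0, 0, 0, 0], [0, -15.6, -0.2, 0, 0, 0, 0], [0, -15.6, -0.2, 0, 0, 0, 0]],
])

```text
t: 5.8
tool_pos: [0.5585, -0.17, 0.2674]
orientation: [[-0.999, -0.052, 0.007], [-0.052, 0.999, 0.0], [-0.007, -0.0, -1.0]]
force: [-1.8, 4.0, 17.1]
grip_width: 0.001
grip_force: 8.4
```

>>> jog_arm([
  [[0, 0, 0.2, 0, 0, 0, 0], [0, 0, 0.3, 0, 0, 0, 0], [0, 0, 0.3, 0, 0, 0, 0]],
])

```text
t: 6.1
tool_pos: [0.5586, -0.17, 0.2671]
orientation: [[-0.999, -0.052, 0.01], [-0.052, 0.999, -0.001], [-0.009, -0.001, -1.0]]
force: [-5.3, 6.4, 28.6]
grip_width: 0.001
grip_force: 14.0
```

Lock 2 is on its stop too. I'll lift, hover over the button, and check both locks before pressing.

>>> jog_arm([
  [[0, 0, -5, 0, 0, 0, 0], [0, 0, -8, 0, 0, 0, 0], [3, 30.7, -8, 0, 0, 0, 0], [3, 30.7, -8, 0, 0, 0, 0], [3, 30.7, -8, 0, 0, 0, 0], [3, 30.7, -8, 0, 0, 0, 0], [3, 30.7, -8, 0, 0, 0, 0], [3, 30.7, -8, 0, 0, 0, 0], [3, 30.7, -8, 0, 0, 0, 0], [3, 30.7, -8, 0, 0, 0, 0], [3, 30.7, -8, 0, 0, 0, 0], [3, 30.7, -8, 0, 0, 0, 0]],
])

```text
t: 7.3
tool_pos: [0.5114, 0.1328, 0.3402]
orientation: [[-0.999, -0.05, -0.0], [-0.05, 0.999, -0.001], [0.0, -0.001, -1.0]]
force: [-0.1, 0.4, 0.3]
grip_width: 0.001
grip_force: 0.0
```

```bash
python3 - <<'E'
from plant import arm; from h import *
L=[]
a=arm.capture("top")[:,:,::-1]; b=arm.capture("scene")[:,:,::-1]
for im,(x0,y0,x1,y1) in((a,(175,230,405,316)),(b,(145,108,355,180))):
    c=im[y0:y1,x0:x1]; L.append(cv2.resize(c,(780,int(780*c.shape[0]/c.shape[1])),interpolation=cv2.INTER_CUBIC))
cv2.imwrite("pics/crop2.png",np.vstack(L))
print(arm.observe()["tool_pos"])
E
```

```text
[0.51145377 0.13287749 0.34027724]
```

View pics/crop2.png

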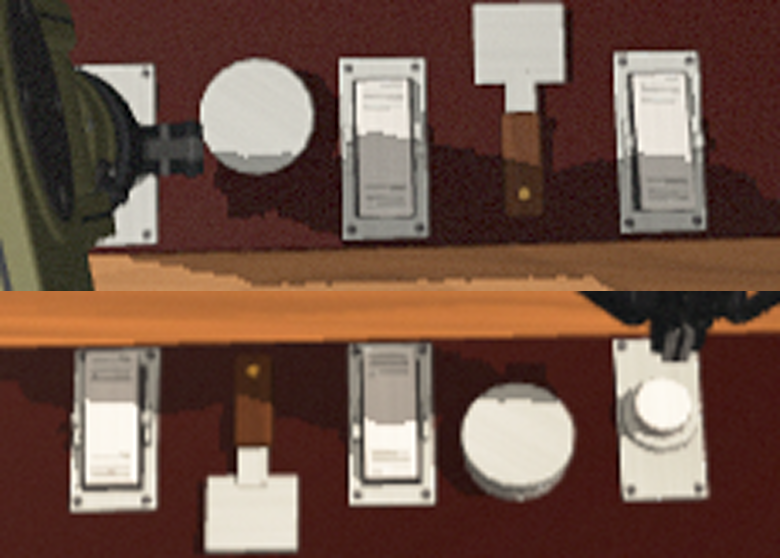

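The locks' far ends now lie low: the shadow gap under them in the scene view is almost gone. Nothing on the shelf has moved. Pressing the button now.

>>> jog_arm([
  [[0, 0, 4, 0, 0, 0, 0], [0, 0, 5.8, 0, 0, 0, 0], [0, 0, 5.8, 0, 0, 0, 0], [0, 0, 6.2, 0, 0, 0, 0], [0, 0, 6.6, 0, 0, 0, 0], [0, 0, 7, 0, 0, 0, 0], [0, 0, 7.3, 0, 0, 0, 0], [0, 0, 7.5, 0, 0, 0, 0], [0, 0, 7.7, 0, 0, 0, 0], [0, 0, 7.9, 0, 0, 0, 0], [0, 0, 7.9, 0, 0, 0, 0]],
])

```text
t: 8.5
tool_pos: [0.5122, 0.1343, 0.2658]
orientation: [[-0.999, -0.052, 0.006], [-0.052, 0.999, 0.001], [-0.006, 0.0, -1.0]]
force: [-4.7, -2.9, 21.8]
grip_width: -0.003
grip_force: 11.4
```

Button is bottomed (22 N at the predicted height). I'll retract upward and let the bin swing.

>>> jog_arm([
  [[0, 0, 0, 0, 0, 0, 0], [0, 0, -4, 0, 0, 0, 0], [0, 0, -9, 0, 0, 0, 0], [0, 0, -12, 0, 0, 0, 0], [0, 0, -14, 0, 0, 0, 0], [0, 0, -14, 0, 0, 0, 0], [0, 0, -14, 0, 0, 0, 0], [0, 0, -14, 0, 0, 0, 0], [0, 0, -14, 0, 0, 0, 0], [0, 0, -14, 0, 0, 0, 0], [0, 0, -14, 0, 0, 0, 0], [0, 0, -14, 0, 0, 0, 0], [0, 0, -14, 0, 0, 0, 0], [0, 0, -14, 0, 0, 0, 0], [0, 0, -14, 0, 0, 0, 0], [0, 0, -14, 0, 0, 0, 0], [0, 0, -14, 0, 0, 0, 0], [0, 0, -14, 0, 0, 0, 0], [0, 0, -14, 0, 0, 0, 0], [0, 0, -14, 0, 0, 0, 0]],
])

```text
t: 10.5
tool_pos: [0.5111, 0.1344, 0.4013]
orientation: [[-0.999, -0.052, -0.0], [-0.052, 0.999, -0.0], [0.0, -0.0, -1.0]]
force: [0.0, 0.5, -0.0]
grip_width: 0.001
grip_force: 0.0
```

>>> jog_arm([
  [[0, 0, 0, 0, 0, 0, 0], [0, 0, 0, 0, 0, 0, 0], [0, 0, 0, 0, 0, 0, 0], [0, 0, 0, 0, 0, 0, 0], [0, 0, 0, 0, 0, 0, 0], [0, 0, 0, 0, 0, 0, 0], [0, 0, 0, 0, 0, 0, 0], [0, 0, 0, 0, 0, 0, 0], [0, 0, 0, 0, 0, 0, 0], [0, 0, 0, 0, 0, 0, 0], [0, 0, 0, 0, 0, 0, 0], [0, 0, 0, 0, 0, 0, 0], [0, 0, 0, 0, 0, 0, 0], [0, 0, 0, 0, 0, 0, 0], [0, 0, 0, 0, 0, 0, 0]],
])

```text
t: 12.0
tool_pos: [0.5111, 0.1344, 0.4013]
orientation: [[-0.999, -0.052, 0.0], [-0.052, 0.999, -0.0], [-0.0, -0.0, -1.0]]
force: [0.7, -0.5, 0.2]
grip_width: -0.002
grip_force: 0.0
```

```bash
python3 - <<'E'
from plant import arm; from h import *
cv2.imwrite("pics/scene3.png",arm.capture("scene")[:,:,::-1])
s=arm.observe();print(s["t"],s["tool_pos"],s["force"])
E
```

```text
12.05 [0.51112196 0.13442178 0.40127828] [0.33963169 0.43947519 0.00474671]
```

View pics/scene3.png

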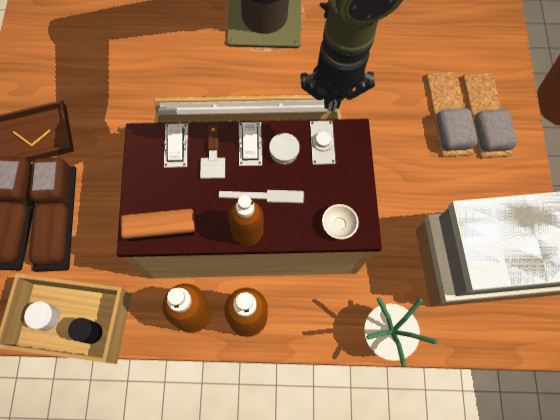

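The bin is out, with its rim at about row 98 and the shelf's front edge at row 122. The shelf things are in place. I'll check the rim distance and hand in if it fits.

```bash
python3 - <<'E'
from plant import arm; from h import *
m=arm.camera_model("scene"); d=onz(m,248,122,.24)[0]-onz(m,248,98,.194)[0]; print(d)
if d>.075: print(arm.sign_off())
E
```

```text
0.08576403265707466
the job is handed in; nothing more can be done
None
```

The job is handed in: both child locks are tipped off and the button was pressed only after that. The bin's rim measures about 86 mm in front of the closet (stop at about 90 mm), and the last picture shows nothing on the shelf moved.

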